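# Skewer three shaper collars out of their keeper and hang the stack

## Robot

A 6-joint arm with a two-finger parallel gripper is mounted at the origin on the work surface. World frame = base frame: x ahead of the robot, y to its left, z up, the work surface at z = 0. Lengths are in m, angles in rad, forces in N, time in s.
With the tool pointing down it reaches from about 0.375 to 0.925 m from the base axis. Payload 5.7 kg.
Tool frame: the origin (TCP) lies midway between the tips of the shut fingers; the grasp point (between the pads) lies 19 mm behind it (arm.tcp_to_grasp is the z of the grasp point in the tool frame, in m); z points along the fingers, y is the line along which they close (so a half turn about z gives the same grasp; the last joint's range is limited). The gripper opens to 85 mm and grips with 20 to 120 N. Pads are 22 mm wide; open, the fingers measure 114 mm over their backs; the gripper's body (76 mm by 85 mm) begins 54 mm behind the grasp point. The pads swing forward as they close: fully open they stand 13 mm farther back than shut.
Start: joints at [1.122, 0.359, 1.51, -0, 1.272, -0.115], TCP at [0.197, 0.567, 0.21] pointing down, gripper open.
Joint ranges: [-2.97, 2.97], [-1.01, 2.36], [0.21, 2.38], [-0.96, 4.11], [0.2, 2.71], [-2.98, 2.98]. Speed limits (rad/s): [2.39, 2.39, 3.14, 3.14, 3.14, 3.14].

## Interface

Orientations are given as [roll, pitch, yaw] about the fixed x, y, z axes, in that order (R = Rz(yaw) Ry(pitch) Rx(roll)).
In Python, from cell import get_state, eyes, job, arm gives the robot as it stands.
- The arm moves only by the tool step_hand, called after ">>>" by a JSON object that holds its "op" and its "data". Schema: {"type":"object","properties":{"moves":{"type":"array","items":{"type":"object","properties":{"jaw":{"type":"number"},"xyz":{"type":"array","items":{"type":"number"},"minItems":3,"maxItems":3},"yaw":{"type":"number"}},"additionalProperties":false,"required":["jaw"]},"minItems":1,"maxItems":12},"grip_force":{"type":"number"},"only":{"type":"string"},"quiet":{"type":"boolean"},"lines":{"type":"string"}},"required":["moves"],"additionalProperties":false}. moves is a list of rows, 1 to 12 of them, each an object with the fields jaw (the finger opening in m), xyz (a list: dx, dy, dz in m), yaw (a turn about the tool's z in rad); a field left out counts as zero (the opening has to be given); each row is the pose to reach, as a shift and turn from the pose commanded when the call began, along the tool's axes at that moment; what a row does not reach only later rows make up. A row lasts 1/10 s, in which the tool goes at most 0.05 m and 0.15 rad, less where a joint would pass 70% of its speed; a pose out of reach is approached as far as the arm can. The fingers move at their own pace and stop on an object; grip_force is the grip in N (left out, the last holds). Time passes only in rows, so rows that do not move let the fingers close. The tool returns the time, the measured TCP pose, the force, the opening and the grip force at its end. only (a regular expression) keeps the lines of the reply that match it, lines (a string "A,B") keeps lines A to B, and quiet returns only ok. Input that does not fit is refused with a message, and nothing moves.
- get_state(): the state, without advancing time (a new reading comes with each control period).
- eyes.grab_frame(name): name is "scene" or "top"; returns a dict with "color" (400x640x3 uint8, blue, green, red), "fx", "fy", "cx", "cy" (pixels), "k1" (the pictures are not rectified: a ray, as slopes to the right and down, at radius r is drawn at 1 + k1 r^2 times it, then the intrinsics apply), "extrinsics" (4x4, takes a point from world to camera coordinates). Camera axes: x right, y down, z forward; pixel columns grow to the right and rows downward; lengths in m; the calibration is good to about 2 mm. A picture is of the moment at which its call begins. There is no depth.
- job.hand_in(): hands the job in; it is judged then, once.
The state is a dict: "clock": time; "joint_pos": joint angles; "qvel": joint speeds; "joint_torque": joint torques, N m; "ee_pos": TCP position; "tool_rot": TCP orientation; "wrist_force": force on the tool from outside, world axes, zero at the start; "wrist_torque": the same for the moment, N m; "finger_gap": finger opening in m; "grasp_force": force on a finger pad.
Only numpy, scipy, OpenCV 4.12 (cv2) and the standard library are available. Lean on these libraries where they do the work, as an engineer would, in place of code of your own. Each camera call takes 0.05 s, during which the arm holds its last target. There are 200 camera calls.

## Task

Take the collar skewer by its wooden handle out of the fork stand and push it gently down through all three aluminium collars in the wooden keeper block until its sprung catches have snapped out under the lowest one; how far the rod sticks out is not known, so feel for the bottom and never press hard. Lift the three collars out together on the skewer and set it softly back in the fork, hanging upright from its flange with the collars on it, then let go. Do not touch the collars with the fingers, and leave the other things on the bench where they are.

Things in the scene. Friction and masses are not known exactly. Their poses are not given: they have to be found in the camera images.
- skewer: Collar skewer, about 0.4 kg, hanging upright in the fork at the start. Origin: centre of the underside of its round steel flange (50 mm dia., 6 mm thick); z up along its axis. Handle above the flange; below it a clamp sleeve 30 mm dia. to z = -20 mm, then a steel rod 25 mm dia. Its tip lies 95 to 119 mm below the origin: the rod is clamped at a length that differs each time and is not reported.
- skewer_handle (a point): Middle of the skewer's dark wooden handle, 22 x 22 mm square (sides along the skewer's x and y), which reaches from 6 to 56 mm above the origin of the skewer. Grip it here from above.
- sleeve_end (a point): Lower end of the sleeve, where the rod comes out. The rod's nose tapers to 10 mm dia. over its last 10 mm. Four polished sprung catches stand out to 40 mm dia. at 22 mm above the tip; they fold as the rod enters a collar (up to about 10 N, most at the first), do not grip inside a bore, spring out once the tip is 24 mm below its underside, then carry the collars and do not let them back.
- collar0: Lowest aluminium collar: ring 64 mm outside, 30 mm bore, 14 mm thick, 95 g, lying flat in the keeper block. Origin: centre of its underside, z up.
- collar1: Middle collar, the same, lying on the lowest.
- collar2: Top collar, the same; its upper face is 2 mm below the rim of the keeper block.
- keeper: Fixed wooden keeper block, 96 x 96 x 82 mm high. Origin: centre of its underside, z up. A square well 68 mm wide, open at the top, holds the collars, loose sideways by up to 2 mm. Force between skewer and block, or skewer and a collar, must stay below 25 N.
- keeper_ledge (a point): Centre of the ledge in the keeper block, 38 mm above its underside, on which the lowest collar lies. Below it a square pit 52 mm wide goes down 26 mm to a rubber pad on the floor, which gives 3.5 mm at about 5 N per mm and is then hard. When the skewer's tip stands on the pad, the catches have snapped out under the lowest collar.
- fork: Fixed fork stand. Origin: on the bench below the seat; x points from the open mouth to the post, whose near face is 52 mm behind the seat. Two level steel tines, 10 mm thick, top at z = 200 mm, slot between them 34 mm wide, open to -x, closed at x = +22 mm. At x = -36 mm each tine has an upturned lip 4 mm high. Nothing of it stands above the lips.
- fork_seat (a point): Centre of the seat, level with the tine tops: here the skewer's origin belongs, its flange lying on the tines and its sleeve in the slot; axes as the fork's. To go in or out, lift the flange at least 6 mm above the tines and move along the fork's x. Set-down force must stay below 35 N.
- bit_case: Green plastic router bit case, 120 x 180 x 45 mm, bystander. Origin: centre of its underside.
- sand_block: Grey sanding block, 70 x 110 x 38 mm, bystander. Origin: centre of its underside.
- square: Steel square with wooden stock, blade 150 mm along its x, stock 120 mm along y, 14 mm high, bystander lying flat. Origin: underside at the corner.
- edge_guide: Aluminium edge guide, 220 mm along its x, 30 mm wide, 36 mm high, bystander. Origin: centre of its underside.
Not all that is in view belongs to the job. Leave any pink look-alike of the fork alone. What is shaped like the collar2 but yellow is not meant.

How it is judged:
By the outcome, as a careful person would: the job done as asked, in the order asked, and still so for the second after the job is handed in, with the robot touching nothing.
It also fails if it takes over 64 s, if anything falls off the work surface, if the arm or the gripper's body presses on something with over 40 N, if the wrist force passes 120 N, or if a joint passes its speed limit or range.

## Working session

There is one attempt and no reset: what is moved stays moved. The work goes in short steps, Python scripts to look and compute and a tool call to move; the robot and the scene stay as the last step left them, time stands still between calls to the robot, and variables do not carry over. Pictures are saved under pics/ and viewed, at most 10 in all, crops included, and the job is handed in when it is done.

```bash
ls; mkdir -p pics; python3 - <<'E'
from cell import get_state, eyes, job, arm
import cv2,numpy as np
s=get_state();print({k:np.round(v,3).tolist() for k,v in s.items()}, arm.tcp_to_grasp)
for n in("scene","top"):
    f=eyes.grab_frame(n);cv2.imwrite(f"pics/{n}0.png",f["color"])
    print(n,f["fx"],f["fy"],f["cx"],f["cy"],f["k1"],np.round(f["extrinsics"],4).tolist())
E
```

```text
pics
{'clock': 0.0, 'joint_pos': [1.122, 0.36, 1.511, 0.0, 1.273, -0.115], 'qvel': [-0.0, -0.0, 0.0, 0.001, 0.0, 0.0], 'joint_torque': [-0.003, -52.763, -27.862, -0.001, 0.014, -0.0], 'ee_pos': [0.196, 0.566, 0.209], 'tool_rot': [-3.14, -0.0, 2.808], 'wrist_force': [-0.929, 0.399, 0.705], 'wrist_torque': [-0.025, -0.018, -0.034], 'grasp_force': 0.0, 'finger_gap': 0.085} -0.0187
scene 399.61529900293107 399.61529900293107 318.1590121044447 201.16654401787625 -0.09676255044514534 [[-0.5577, 0.8301, -0.0026, 0.2776], [0.6776, 0.4534, -0.5791, -0.2354], [-0.4795, -0.3247, -0.8153, 1.4543], [0.0, 0.0, 0.0, 1.0]]
top 459.8732060536864 459.8732060536864 319.4686273154837 194.43338448630448 -0.12245783748670955 [[-0.0006, -0.9999, 0.015, -0.0199], [-0.9839, -0.0021, -0.1785, 0.5247], [0.1785, -0.0149, -0.9838, 1.3403], [0.0, 0.0, 0.0, 1.0]]
```

View pics/scene0.png

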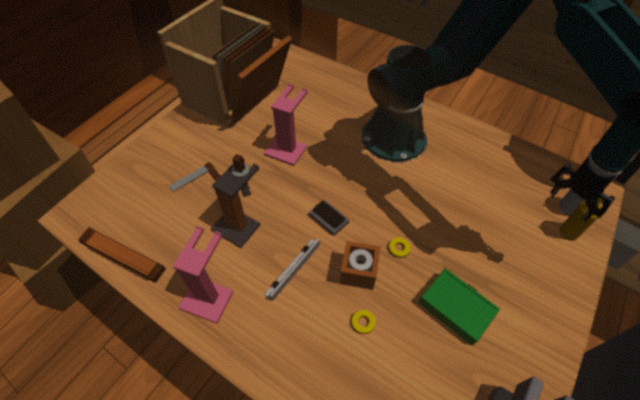

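View pics/top0.png

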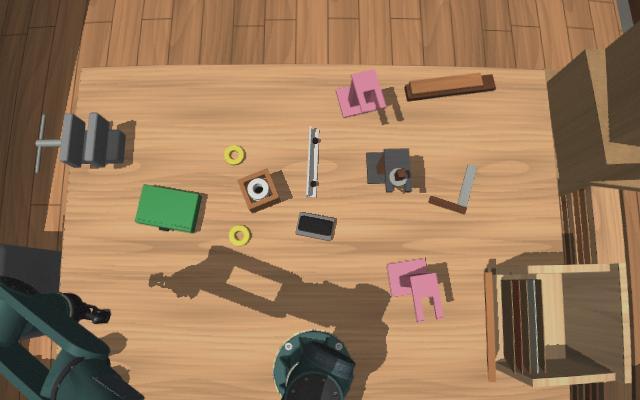

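The dark grey fork with the skewer is at scene (238,175) / top (398,172). The pink look-alikes are at scene (202,275) and (286,130) / top (362,95) and (415,285). The keeper with the grey collars is at scene (361,262) / top (259,189), and the yellow rings at top (234,155) and (239,235) aren't meant. I choose the grey fork and the keeper, and check both in one close crop.

```bash
python3 - <<'E'
import cv2,numpy as np
t=cv2.imread("pics/top0.png");s=cv2.imread("pics/scene0.png")
c=lambda im,x,y,w,h:cv2.resize(im[y:y+h,x:x+w],(400,300),interpolation=cv2.INTER_CUBIC)
a=np.vstack([np.hstack([c(t,355,135,80,60),c(t,220,160,80,60)]),np.hstack([c(s,190,140,120,90)[:, :],c(s,321,230,80,60)])])
a=cv2.convertScaleAbs(a,alpha=1.8,beta=15)
cv2.imwrite("pics/crop0.png",a)
E
```

```text
(no output)
```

View pics/crop0.png

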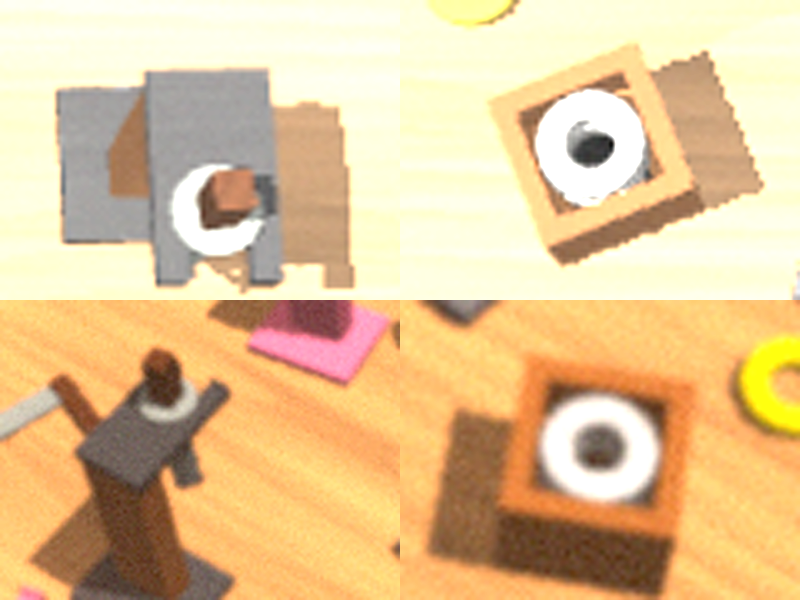

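The crop confirms the skewer in the grey fork (top flange ≈(399,177), mouth facing the robot) and the grey collar stack in the keeper (bore ≈ top (258,189)).

```bash
cat >h.py <<'E'
import cv2,numpy as np
from cell import get_state, eyes, job, arm
def cast(f,px,z):
    K=np.array([[f["fx"],0,f["cx"]],[0,f["fy"],f["cy"]],[0,0,1.]])
    u=cv2.undistortPoints(np.array(px,float).reshape(-1,1,2),K,np.array([f["k1"],0,0,0.])).reshape(-1,2)
    E=np.array(f["extrinsics"]);R,t=E[:3,:3],E[:3,3];c=-R.T@t
    d=np.c_[u,np.ones(len(u))]@R
    return c+d*((z-c[2])/d[:,2])[:,None]
def hull(mask,near,box):
    m=np.zeros_like(mask);x,y=near;m[y-box:y+box,x-box:x+box]=mask[y-box:y+box,x-box:x+box]
    cs=cv2.findContours(m,cv2.RETR_EXTERNAL,cv2.CHAIN_APPROX_NONE)[0]
    return cv2.convexHull(max(cs,key=cv2.contourArea)).reshape(-1,2)
def circ(P):  # least squares circle
    A=np.c_[2*P[:,:2],np.ones(len(P))];s=np.linalg.lstsq(A,(P[:,:2]**2).sum(1),rcond=None)[0]
    return s[:2],np.sqrt(s[2]+s[:2]@s[:2])
E
python3 - <<'E'
from h import *
for n,fl,co,fk in(("top",(398,177),(258,188),(397,170)),("scene",(240,170),(361,260),(232,180))):
    f=eyes.grab_frame(n);im=f["color"];hsv=cv2.cvtColor(im,cv2.COLOR_BGR2HSV)
    low=hsv[...,1]<70
    v=hsv[...,2]
    print(n,"flangeV",v[fl[1]-12:fl[1]+14:3,fl[0]-14:fl[0]+14:2].tolist())
    th=110 if n=="top" else 110
    m=((low)&(v>th)).astype(np.uint8)*255
    for nm,c,z,b in(("flange",fl,.206,16),("collar",co,.080,22)):
        h=hull(m,c,b);P=cast(f,h,z);c0,r=circ(P);print(nm,c0.round(4),r.round(4),"res",np.abs(np.hypot(*(P[:,:2]-c0).T)-r).max().round(4))
    # fork tine plate
    if n=="top":
        g=(low&(v>40)&(v<=110)).astype(np.uint8)
        for y in range(148,195,2): print(y,"".join(".#o"[2 if m[y,x] else g[y,x]] for x in range(360,420)))
    # keeper wood rim
    w=((hsv[...,0]<18)&(hsv[...,1]>90)).astype(np.uint8)
E
```

```text
top flangeV [[70, 84, 84, 81, 83, 83, 83, 83, 85, 83, 84, 86, 85, 103], [76, 82, 85, 84, 83, 95, 137, 136, 127, 69, 76, 82, 84, 99], [75, 82, 82, 94, 164, 163, 74, 104, 99, 106, 108, 44, 47, 94], [82, 83, 85, 162, 166, 96, 52, 88, 103, 107, 100, 88, 49, 74], [79, 83, 90, 165, 166, 142, 56, 58, 52, 54, 56, 90, 50, 72], [81, 84, 87, 147, 165, 150, 58, 63, 108, 132, 167, 135, 85, 87], [117, 83, 86, 81, 131, 164, 165, 164, 165, 168, 153, 81, 85, 81], [190, 75, 85, 83, 78, 68, 90, 96, 98, 104, 82, 85, 84, 85], [195, 68, 84, 83, 78, 153, 202, 116, 109, 176, 92, 83, 83, 74]]
flange [ 0.5456 -0.2294] 0.0246 res 0.0007
collar [0.5354 0.1634] 0.0328 res 0.0023
148 ............................................................
150 ........................#########################...........
152 .........oo.oo#o.oooo############################...........
154 ......#################.#########################...........
156 ......################..##########################..........
158 .......#############....##########################..........
160 .......############.....#######################
[... 1081 characters left out ...]
.....................................
scene flangeV [[153, 154, 157, 116, 74, 67, 65, 60, 58, 139, 164, 162, 162, 154], [152, 149, 146, 105, 33, 38, 49, 40, 41, 95, 163, 166, 163, 158], [143, 143, 136, 89, 38, 29, 36, 40, 41, 82, 123, 144, 154, 130], [147, 104, 49, 45, 45, 39, 29, 38, 43, 59, 106, 117, 101, 61], [108, 49, 42, 54, 55, 44, 30, 33, 59, 103, 116, 99, 53, 56], [51, 54, 51, 76, 105, 111, 105, 93, 104, 110, 92, 61, 52, 48], [58, 55, 55, 51, 54, 68, 76, 78, 68, 63, 51, 52, 53, 109], [54, 54, 57, 60, 57, 55, 55, 52, 58, 56, 49, 57, 117, 145], [48, 54, 53, 59, 53, 53, 54, 53, 46, 44, 44, 125, 155, 144]]
flange [ 0.5444 -0.2064] 0.0083 res 0.0007
collar [0.5368 0.1645] 0.031 res 0.0008
```

```bash
python3 - <<'E'
from h import *
f=eyes.grab_frame("top");im=f["color"];hsv=cv2.cvtColor(im,cv2.COLOR_BGR2HSV).astype(int)
g=(hsv[...,1]<70)&(hsv[...,2]<=112)&(hsv[...,2]>40)
def line(pts,z,deg):
    P=cast(f,pts,z)[:,:2]
    for _ in range(3):
        vx,vy,x0,y0=cv2.fitLine(P.astype(np.float32),cv2.DIST_HUBER,0,.001,.001).ravel();e=np.abs((P-[x0,y0])@[-vy,vx]);P=P[e<.002]
    return np.degrees(np.arctan2(vy*np.sign(vx),abs(vx))).round(2),np.r_[x0,y0].round(4),len(P)
rows=range(152,190)
print("right",line([(405+np.where(g[y,405:416])[0].max()+.5,y) for y in rows if g[y,405:416].any()],.2,0))
print("left",line([(380+np.where(g[y,380:392])[0].min()-.5,y) for y in range(151,174)],.2,0))
cols=range(386,408);print("back",line([(x,145+np.where(g[145:156,x])[0].min()-.5) for x in cols],.2,0))
print("mouth",line([(x,185+np.where(g[185:195,x])[0].max()+.5) for x in [387,388,389,390,391,392,406,407,408,409,410]],.204,0))
# handle: brown mask
hb=((hsv[...,1]>70)).astype(np.uint8)*255
for y in range(164,184): print(y," ".join("%3d"%v for v in hsv[y,388:416,2]))
s=eyes.grab_frame("scene");hs=cv2.cvtColor(s["color"],cv2.COLOR_BGR2HSV)
m=((hs[...,1]<75)&(hs[...,2]>80)).astype(np.uint8)*255
h=hull(m,(240,175),16);P=cast(s,h,.206);c,r=circ(P);print("scene flange",c,r,cv2.minEnclosingCircle(P[:,:2].astype(np.float32)),h.min(0),h.max(0))
# keeper rim
for n,fr,c,V in(("top",f,(258,190),0),("scene",s,(361,262),0)):
    q=cv2.cvtColor(fr["color"],cv2.COLOR_BGR2HSV);print(n);
    for y in range(c[1]-24,c[1]+26,8): print(y,[tuple(map(int,q[y,x])) for x in range(c[0]-28,c[0]+30,8)])
E
```

```text
right (np.float32(2.26), array([ 0.5658, -0.2648], dtype=float32), 35)
left (np.float32(8.96), array([ 0.5745, -0.1925], dtype=float32), 13)
back (np.float32(-89.54), array([ 0.6258, -0.2286], dtype=float32), 22)
mouth (np.float32(-89.86), array([ 0.5047, -0.2265], dtype=float32), 9)
164  82  82  82  83  82  83  82  83  84  82  82  85  85  83  83  82  83  81  83  82  83  85 103 111 112 111 110 111
165  84  81  82  80  82  82  84  84  83  85  83  85  85  83  82  84  83  84  84  85  86  88 103 114 112 112 112 111
166  83  83  82  83  85  84  84  84  84  85  86  85  84  85  84  85  85  86  83  85  83  84  99 114 111 113 113 113
167  84  84  83  83  85  83  83  85  81  85  84  84  84  84  85  84  85  83  85  83  83  84 100 111 108 111 110 110
168  83  82  84  84  82  83  96 117 135 155 134 142 128  91  72  71  78  79  83  82  83  81  99 110 111 111 111 111
169  84  82  83  82  95 134 165 165 156 129 113 107 100  99 103 108 108 102  86  84  83  83 100 112 113 110 112 111
170  85  83  82  89 123 164 162 157 113  77 104 103  99  99 105 106 104  87  54  51  48  69  93 106 110 109 109 111
171
[... 2780 characters left out ...]
 198, 125), (13, 190, 129), (14, 161, 152), (24, 233, 130)]
254 [(15, 170, 72), (15, 167, 93), (11, 142, 104), (13, 31, 146), (14, 27, 144), (14, 208, 60), (15, 166, 143), (14, 166, 123)]
262 [(13, 158, 76), (13, 181, 83), (13, 61, 88), (11, 45, 80), (15, 28, 109), (12, 150, 107), (15, 167, 153), (14, 161, 158)]
270 [(15, 167, 75), (13, 191, 107), (13, 202, 126), (11, 150, 122), (11, 94, 98), (12, 201, 118), (14, 158, 163), (14, 157, 169)]
278 [(14, 186, 67), (12, 168, 50), (17, 243, 42), (12, 170, 51), (15, 190, 47), (10, 196, 56), (14, 160, 159), (14, 165, 150)]
286 [(14, 164, 146), (14, 158, 140), (13, 164, 126), (14, 173, 78), (10, 175, 51), (13, 192, 73), (14, 160, 163), (15, 158, 152)]
```

```bash
cat >>h.py <<'E'
def delta(target,yaw=None):
    from scipy.spatial.transform import Rotation as R
    s=get_state();r=R.from_euler("xyz",s["tool_rot"])
    d=r.inv().apply(np.array(target)-s["ee_pos"])
    print("pos",np.round(s["ee_pos"],4),"rot",np.round(s["tool_rot"],4),"F",np.round(s["wrist_force"],2),"delta",d.round(4), "turn",None if yaw is None else round(-(yaw-s["tool_rot"][2]),4),"t",s["clock"])
E
python3 - <<'E'
from h import *
f=eyes.grab_frame("top");s=eyes.grab_frame("scene")
print("handle top c", cast(f,[(402.3,172.6)],.256), "edge TL-TR, L",cast(f,[(397.6,168.8),(405,168.4),(406.6,175),(398.6,176.8)],.256).round(4).tolist())
# keeper: rim mask (top face bright brown) both views
for n,fr,c,lo in(("top",f,(258,190),(125,145)),("scene",s,(361,258),(180,95))):
    q=cv2.cvtColor(fr["color"],cv2.COLOR_BGR2HSV)
    m=((q[...,1]>lo[0])&(q[...,0]<15)&(q[...,2]>lo[1])).astype(np.uint8)*255
    h=hull(m,c,32);P=cast(fr,h,.082)[:,:2]
    print(n,"rim rect",cv2.minAreaRect((P*1000).astype(np.float32)))
    # bore: dark, low sat inside collar
    d=((q[...,2]<(130 if n=="top" else 95))&(q[...,1]<90)).astype(np.uint8)*255
    b=hull(d,(258,188) if n=="top" else (361,260),9);B=cast(fr,b,.08);print("bore",circ(B),h.min(0),h.max(0))
delta([.5456,-.2288,.33],np.radians(91))
E
```

```text
handle top c [[ 0.54492965 -0.2315532   0.256     ]] edge TL-TR, L [[0.555, -0.2196, 0.256], [0.5562, -0.2391, 0.256], [0.5386, -0.2426, 0.256], [0.5337, -0.2215, 0.256]]
top rim rect ((537.2605590820312, 163.9161834716797), (94.83549499511719, 96.02677154541016), 22.30703353881836)
bore (array([0.53677547, 0.16395416]), np.float64(0.01414024440885916)) [237 168] [277 208]
scene rim rect ((534.5738525390625, 163.23867797851562), (97.09391021728516, 97.4778823852539), 22.454679489135742)
bore (array([0.53685967, 0.16475106]), np.float64(0.01336374721647678)) [341 241] [380 277]
pos [0.1965 0.5668 0.2097] rot [-3.1412 -0.      2.8078] F [ 0.72 -0.14  0.11] delta [-0.5904 -0.6373 -0.1201] turn 1.2196 t 0.4
```

>>> {"op": "step_hand", "data": {"moves": [{"jaw":0.085,"xyz":[0,0,-0.04],"yaw":0.1},{"jaw":0.085,"xyz":[-0.01,-0.01,-0.08],"yaw":0.2},{"jaw":0.085,"xyz":[-0.03,-0.03,-0.12],"yaw":0.3},{"jaw":0.085,"xyz":[-0.06,-0.065,-0.12],"yaw":0.4},{"jaw":0.085,"xyz":[-0.09,-0.1,-0.12],"yaw":0.5},{"jaw":0.085,"xyz":[-0.12,-0.135,-0.12],"yaw":0.6},{"jaw":0.085,"xyz":[-0.15,-0.17,-0.12],"yaw":0.7},{"jaw":0.085,"xyz":[-0.18,-0.2,-0.12],"yaw":0.8},{"jaw":0.085,"xyz":[-0.21,-0.235,-0.12],"yaw":0.9},{"jaw":0.085,"xyz":[-0.24,-0.265,-0.12],"yaw":1.0},{"jaw":0.085,"xyz":[-0.27,-0.3,-0.12],"yaw":1.1},{"jaw":0.085,"xyz":[-0.3,-0.33,-0.12],"yaw":1.22}], "grip_force": 70}}

```text
clock: 1.6
ee_pos: [0.372, 0.1549, 0.3302]
tool_rot: [3.141, 0.0, 1.583]
wrist_force: [0.7, -0.0, -0.5]
finger_gap: 0.085
grasp_force: 0.0
```

```bash
python3 -c "
from h import *
delta([.5456,-.2292,.33],np.radians(91))"
```

```text
pos [0.372  0.1549 0.3302] rot [3.1408e+00 1.0000e-04 1.5834e+00] F [ 0.71 -0.01 -0.45] delta [-0.3863  0.1687  0.0004] turn -0.0048 t 1.6
```

>>> {"op": "step_hand", "data": {"moves": [{"jaw":0.085,"xyz":[-0.039,0.017,0]},{"jaw":0.085,"xyz":[-0.078,0.034,0]},{"jaw":0.085,"xyz":[-0.117,0.051,0]},{"jaw":0.085,"xyz":[-0.156,0.068,0]},{"jaw":0.085,"xyz":[-0.195,0.085,0]},{"jaw":0.085,"xyz":[-0.234,0.102,0]},{"jaw":0.085,"xyz":[-0.273,0.119,0]},{"jaw":0.085,"xyz":[-0.312,0.136,0]},{"jaw":0.085,"xyz":[-0.351,0.153,0]},{"jaw":0.085,"xyz":[-0.376,0.166,0]},{"jaw":0.085,"xyz":[-0.386,0.169,0]},{"jaw":0.085,"xyz":[-0.386,0.169,0]}]}}

```text
clock: 2.8
ee_pos: [0.5474, -0.2272, 0.3294]
tool_rot: [-3.141, -0.0, 1.586]
wrist_force: [0.4, 0.4, -0.5]
finger_gap: 0.0852
grasp_force: 0.0
```

```bash
python3 -c "
from h import *
delta([.5456,-.2292,.216],np.radians(91))"
```

```text
pos [ 0.5474 -0.2272  0.3294] rot [-3.1408e+00 -3.0000e-04  1.5863e+00] F [ 0.42  0.35 -0.49] delta [-0.002  -0.0018  0.1134] turn -0.002 t 2.8
```

>>> {"op": "step_hand", "data": {"moves": [{"jaw":0.085,"xyz":[-0.002,-0.002,0.03]},{"jaw":0.085,"xyz":[-0.002,-0.002,0.06]},{"jaw":0.085,"xyz":[-0.002,-0.002,0.085]},{"jaw":0.085,"xyz":[-0.002,-0.002,0.105]},{"jaw":0.085,"xyz":[-0.002,-0.002,0.113]},{"jaw":0.085,"xyz":[-0.002,-0.002,0.113]}]}}

```text
clock: 3.4
ee_pos: [0.5444, -0.2267, 0.2163]
tool_rot: [-3.14, -0.001, 1.589]
wrist_force: [0.5, 0.1, 0.6]
finger_gap: 0.0854
grasp_force: 0.0
```

```bash
python3 - <<'E'
from h import *
delta([.5456,-.2292,.216],np.radians(91))
t=eyes.grab_frame("top")["color"];s=eyes.grab_frame("scene")["color"]
c=lambda im,x,y,w,h:cv2.resize(im[y:y+h,x:x+w],(400,300),interpolation=cv2.INTER_CUBIC)
cv2.imwrite("pics/g0.png",cv2.convertScaleAbs(np.hstack([c(t,355,135,80,60),c(s,190,120,120,90)]),alpha=1.8,beta=15))
E
```

```text
pos [ 0.5444 -0.2267  0.2163] rot [-3.1395e+00 -1.4000e-03  1.5888e+00] F [0.52 0.06 0.56] delta [-0.0025  0.0012  0.0003] turn 0.0005 t 3.4
```

View pics/g0.png

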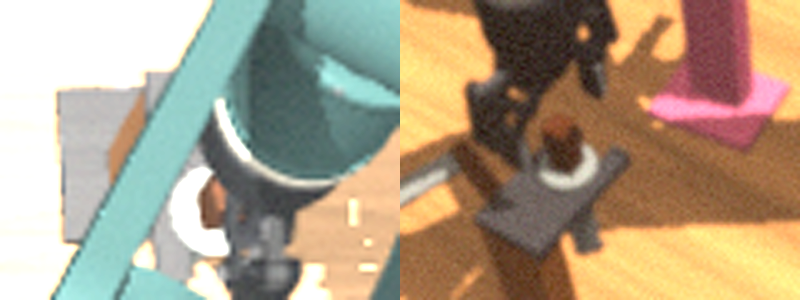

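The left half shows the arm covering most of the fork. The right half shows the open fingers around the handle at scene ≈(359,162), but it's hard to judge whether they straddle it properly. I'll project the expected points before closing.

```bash
python3 - <<'E'
from h import *
for n,x0,y0,k in(("top",355,135,5),("scene",190,120,10/3)):
    f=eyes.grab_frame(n)
    K=np.array([[f["fx"],0,f["cx"]],[0,f["fy"],f["cy"]],[0,0,1.]]);E=np.array(f["extrinsics"])
    p=get_state()["ee_pos"]
    P=np.array([[p[0]+.0425,p[1],.229],[p[0]-.0425,p[1],.229],[p[0]+.0425,p[1],.216],[p[0]-.0425,p[1],.216],[.5456,-.2292,.256],[.5456,-.2292,.206]])
    u=cv2.projectPoints(P,cv2.Rodrigues(E[:3,:3])[0],E[:3,3],K,np.array([f["k1"],0,0,0.]))[0].reshape(-1,2)
    print(n,((u-[x0,y0])*k+(400 if n=="scene" else 0)*np.array([1,0])).round(0).tolist())
E
```

```text
top [[218.0, 119.0], [223.0, 276.0], [214.0, 126.0], [219.0, 280.0], [232.0, 187.0], [214.0, 208.0]]
scene [[526.0, 180.0], [594.0, 114.0], [529.0, 190.0], [596.0, 124.0], [555.0, 123.0], [565.0, 163.0]]
```

>>> {"op": "step_hand", "data": {"moves": [{"jaw":0.06,"xyz":[-0.002,0,0]},{"jaw":0.045,"xyz":[-0.002,0,0]},{"jaw":0.035,"xyz":[-0.002,0,0]},{"jaw":0.028,"xyz":[-0.002,0,0]},{"jaw":0.024,"xyz":[-0.002,0,0]},{"jaw":0.02,"xyz":[-0.002,0,0]},{"jaw":0.02,"xyz":[-0.002,0,0]}], "grip_force": 30}}

```text
clock: 4.3
ee_pos: [0.5451, -0.2302, 0.217]
tool_rot: [-3.141, -0.0, 1.588]
wrist_force: [-2.5, 0.8, 2.9]
finger_gap: 0.022
grasp_force: 28.9
```

```bash
python3 -c "
from h import *
delta([.5456,-.2292,.216],np.radians(91))"
```

```text
pos [ 0.5451 -0.2302  0.217 ] rot [-3.1408e+00 -1.0000e-04  1.5879e+00] F [-2.46  0.82  2.91] delta [0.001  0.0005 0.001 ] turn -0.0004 t 4.3
```

>>> {"op": "step_hand", "data": {"moves": [{"jaw":0.015},{"jaw":0.015},{"jaw":0.015,"xyz":[0,0,-0.002]},{"jaw":0.015,"xyz":[0,0,-0.006]},{"jaw":0.015,"xyz":[0,0,-0.012]},{"jaw":0.015,"xyz":[0,0,-0.02]},{"jaw":0.015,"xyz":[0,0,-0.028]},{"jaw":0.015,"xyz":[0,0,-0.035]},{"jaw":0.015,"xyz":[0,0,-0.035]}], "grip_force": 80}}

```text
clock: 5.2
ee_pos: [0.5464, -0.2308, 0.2536]
tool_rot: [3.139, 0.002, 1.588]
wrist_force: [-0.7, 0.6, -4.3]
finger_gap: 0.0205
grasp_force: 77.1
```

```bash
python3 - <<'E'
from h import *
delta([.5456,-.2292,.216],np.radians(91))
s=eyes.grab_frame("scene")["color"];cv2.imwrite("pics/lift.png",cv2.convertScaleAbs(cv2.resize(s[110:230,180:340],(640,480),interpolation=cv2.INTER_CUBIC),alpha=1.8,beta=15))
E
```

```text
pos [ 0.5464 -0.2308  0.2536] rot [3.1392e+00 1.6000e-03 1.5878e+00] F [-0.67  0.56 -4.27] delta [ 0.0017 -0.0009  0.0376] turn -0.0005 t 5.2
```

View pics/lift.png

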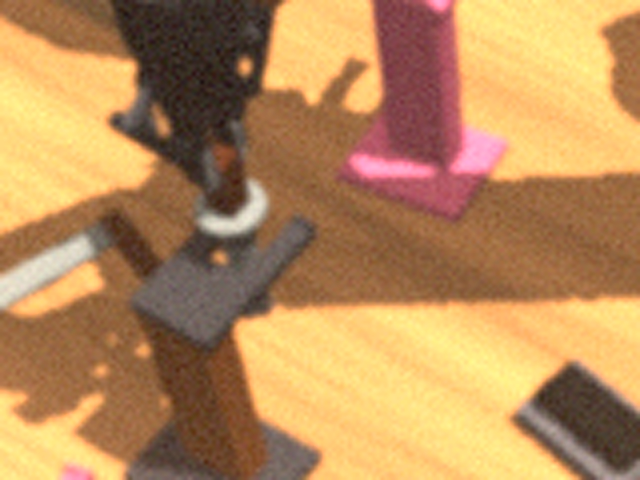

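Skewer lifted upright and clear of the tines (flange at crop (230,208)). Now withdraw along the fork's -x.

>>> {"op": "step_hand", "data": {"moves": [{"jaw":0.015,"xyz":[0,-0.006,0]},{"jaw":0.015,"xyz":[0,-0.014,0]},{"jaw":0.015,"xyz":[0,-0.022,0]},{"jaw":0.015,"xyz":[0,-0.03,0]},{"jaw":0.015,"xyz":[0,-0.038,0]},{"jaw":0.015,"xyz":[0,-0.048,0]},{"jaw":0.015,"xyz":[0,-0.058,0]},{"jaw":0.015,"xyz":[0,-0.07,0]},{"jaw":0.015,"xyz":[0,-0.08,0]},{"jaw":0.015,"xyz":[0,-0.08,0]}]}}

```text
clock: 6.25
ee_pos: [0.4638, -0.2315, 0.2519]
tool_rot: [-3.14, -0.0, 1.587]
wrist_force: [0.2, 0.0, -4.3]
finger_gap: 0.0204
grasp_force: 77.2
```

```bash
python3 -c "
from h import *
delta([.5362,.1640,.216+.05],np.radians(91))"
```

```text
pos [ 0.4638 -0.2315  0.2519] rot [-3.1405e+00 -3.0000e-04  1.5870e+00] F [ 0.17  0.03 -4.35] delta [ 0.3942  0.0788 -0.0141] turn -0.0012 t 6.25
```

>>> {"op": "step_hand", "data": {"moves": [{"jaw":0.015,"xyz":[0.02,0.004,-0.01]},{"jaw":0.015,"xyz":[0.055,0.011,-0.014]},{"jaw":0.015,"xyz":[0.095,0.019,-0.014]},{"jaw":0.015,"xyz":[0.135,0.027,-0.014]},{"jaw":0.015,"xyz":[0.175,0.035,-0.014]},{"jaw":0.015,"xyz":[0.215,0.043,-0.014]},{"jaw":0.015,"xyz":[0.255,0.051,-0.014]},{"jaw":0.015,"xyz":[0.295,0.059,-0.014]},{"jaw":0.015,"xyz":[0.335,0.067,-0.014]},{"jaw":0.015,"xyz":[0.37,0.074,-0.014]},{"jaw":0.015,"xyz":[0.388,0.078,-0.014]},{"jaw":0.015,"xyz":[0.3935,0.079,-0.014]}]}}

```text
clock: 7.45
ee_pos: [0.5384, 0.1655, 0.2658]
tool_rot: [3.141, -0.001, 1.59]
wrist_force: [-0.3, -0.5, -2.7]
finger_gap: 0.0201
grasp_force: 77.4
```

>>> {"op": "step_hand", "data": {"moves": [{"jaw":0.015},{"jaw":0.015},{"jaw":0.015}]}}

```text
clock: 7.75
ee_pos: [0.5377, 0.1618, 0.2659]
tool_rot: [-3.141, 0.001, 1.586]
wrist_force: [0.7, 0.6, -4.2]
finger_gap: 0.02
grasp_force: 77.5
```

```bash
python3 - <<'E'
from h import *
delta([.5363,.1632,.2],np.radians(91))
f=eyes.grab_frame("top");t=f["color"];g=eyes.grab_frame("scene");s=g["color"];delta([.5363,.1632,.2])
c=lambda im,x,y,w,h:cv2.resize(im[y:y+h,x:x+w],(400,400),interpolation=cv2.INTER_CUBIC)
cv2.imwrite("pics/hov.png",cv2.convertScaleAbs(np.hstack([c(t,215,150,80,80),c(s,310,190,100,100)]),alpha=1.7,beta=15))
E
```

```text
pos [0.5377 0.1618 0.2659] rot [-3.1414e+00  6.0000e-04  1.5864e+00] F [ 0.68  0.58 -4.24] delta [ 0.0014 -0.0014  0.0659] turn -0.0018 t 7.75
pos [0.5378 0.1621 0.266 ] rot [-3.1416e+00  3.0000e-04  1.5864e+00] F [-0.46 -0.28 -3.9 ] delta [ 0.0012 -0.0014  0.066 ] turn None t 7.85
```

View pics/hov.png

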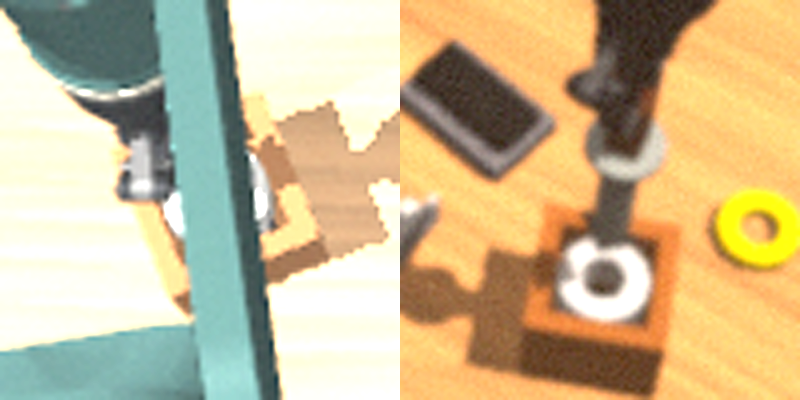

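The scene half shows the skewer hovering above the bore: flange ≈(627,150) and tip ≈(612,245) in crop pixels, bore ≈(604,279). I'll measure the offset from the flange and rod.

```bash
python3 - <<'E'
from h import *
f=eyes.grab_frame("scene");q=cv2.cvtColor(f["color"],cv2.COLOR_BGR2HSV)
m=((q[...,1]<70)&(q[...,2]>75)).astype(np.uint8)*255
h=hull(m,(366,227),13);P=cast(f,h,.255);print("flange",circ(P),h.min(0),h.max(0))
m=((q[...,1]<90)&(q[...,2]>30)).astype(np.uint8)
K=np.array([[f["fx"],0,f["cx"]],[0,f["fy"],f["cy"]],[0,0,1.]]);E=np.array(f["extrinsics"])
for z in(.255,.22,.2,.18,.16,.145,.08):
    u=cv2.projectPoints(np.array([[.5366,.1643,z]]),cv2.Rodrigues(E[:3,:3])[0],E[:3,3],K,np.array([f["k1"],0,0,0.]))[0].ravel()
    y=int(round(u[1]));print(z,u.round(1),"".join(".#"[m[y,x]] for x in range(350,380)))
# sat row dump
for y in range(234,252,3): print(y,q[y,354:374,1].tolist())
E
```

```text
flange (array([0.54084807, 0.16545807]), np.float64(0.021874440305446448)) [358 221] [375 234]
0.255 [366.8 224.6] .......####.........#######...
0.22 [365.4 232.3] ..........##############......
0.2 [364.6 236.5] ...........#####.#............
0.18 [363.9 240.6] ..........##.####.............
0.16 [363.1 244.5] .........#######..............
0.145 [362.6 247.3] ........#######...............
0.08 [360.5 258.9] #######################.......
234 [168, 160, 166, 161, 161, 153, 139, 56, 42, 37, 32, 32, 36, 29, 39, 46, 74, 101, 135, 145]
237 [158, 161, 161, 163, 155, 153, 120, 71, 83, 72, 89, 71, 101, 87, 109, 147, 150, 156, 163, 158]
240 [163, 166, 159, 164, 153, 118, 83, 67, 73, 61, 74, 75, 65, 110, 131, 154, 157, 163, 164, 156]
243 [197, 203, 164, 154, 139, 102, 68, 65, 62, 83, 71, 57, 89, 106, 149, 159, 165, 162, 168, 163]
246 [196, 189, 173, 151, 79, 79, 72, 77, 74, 68, 68, 67, 97, 157, 179, 195, 204, 197, 189, 194]
249 [122, 81, 62, 62, 57, 81, 85, 98, 66, 61, 58, 68, 106, 117, 153, 147, 187, 183, 199, 202]
```

>>> {"op": "step_hand", "data": {"moves": [{"jaw":0.015,"xyz":[0.0012,-0.0012,0.004]},{"jaw":0.015,"xyz":[0.0012,-0.0012,0.012]},{"jaw":0.015,"xyz":[0.0012,-0.0012,0.022]},{"jaw":0.015,"xyz":[0.0012,-0.0012,0.032]},{"jaw":0.015,"xyz":[0.0012,-0.0012,0.042]},{"jaw":0.015,"xyz":[0.0012,-0.0012,0.046]},{"jaw":0.015,"xyz":[0.0012,-0.0012,0.046]},{"jaw":0.015,"xyz":[0.0012,-0.0012,0.046]}]}}

```text
clock: 8.7
ee_pos: [0.5368, 0.1643, 0.22]
tool_rot: [3.141, 0.0, 1.588]
wrist_force: [0.4, -0.5, -3.0]
finger_gap: 0.0202
grasp_force: 77.4
```

```bash
python3 -c "
from h import *
delta([.5363,.1632,.2],np.radians(91))"
```

```text
pos [0.5368 0.1643 0.22  ] rot [3.1414e+00 1.0000e-04 1.5879e+00] F [ 0.43 -0.47 -3.02] delta [-0.0011 -0.0005  0.02  ] turn -0.0004 t 8.7
```

>>> {"op": "step_hand", "data": {"moves": [{"jaw":0.015,"xyz":[0,0,0.003]},{"jaw":0.015,"xyz":[0,0,0.006]},{"jaw":0.015,"xyz":[0,0,0.009]},{"jaw":0.015,"xyz":[0,0,0.012]},{"jaw":0.015,"xyz":[0,0,0.015]},{"jaw":0.015,"xyz":[0,0,0.018]},{"jaw":0.015,"xyz":[0,0,0.018]}]}}

```text
clock: 9.4
ee_pos: [0.5362, 0.1641, 0.2013]
tool_rot: [-3.141, 0.0, 1.588]
wrist_force: [-0.3, -0.5, -3.4]
finger_gap: 0.0203
grasp_force: 77.5
```

```bash
python3 -c "
from h import *
delta([.5363,.1632,.2],np.radians(91))"
```

```text
pos [0.5362 0.1641 0.2013] rot [-3.1406e+00  4.0000e-04  1.5878e+00] F [-0.31 -0.53 -3.42] delta [-0.0009  0.0001  0.0013] turn -0.0004 t 9.4
```

>>> {"op": "step_hand", "data": {"moves": [{"jaw":0.015,"xyz":[0,0,0.002]},{"jaw":0.015,"xyz":[0,0,0.004]},{"jaw":0.015,"xyz":[0,0,0.006]},{"jaw":0.015,"xyz":[0,0,0.008]},{"jaw":0.015,"xyz":[0,0,0.01]},{"jaw":0.015,"xyz":[0,0,0.012]}], "only": "ee_pos|force"}}

```text
ee_pos: [0.5367, 0.1642, 0.1897]
wrist_force: [-0.4, -0.3, -0.9]
grasp_force: 77.8
```

```bash
python3 -c "
from h import *
delta([.5363,.1632,.2],np.radians(91))"
```

```text
pos [0.5367 0.1642 0.1897] rot [3.1414e+00 1.0000e-04 1.5878e+00] F [-0.4  -0.3  -0.87] delta [-0.001  -0.0004 -0.0103] turn -0.0004 t 10.0
```

>>> {"op": "step_hand", "data": {"moves": [{"jaw":0.015,"xyz":[0,0,0.002]},{"jaw":0.015,"xyz":[0,0,0.004]},{"jaw":0.015,"xyz":[0,0,0.006]},{"jaw":0.015,"xyz":[0,0,0.008]},{"jaw":0.015,"xyz":[0,0,0.01]},{"jaw":0.015,"xyz":[0,0,0.012]}], "only": "ee_pos|force"}}

```text
ee_pos: [0.5363, 0.1643, 0.1776]
wrist_force: [-1.0, -1.1, -2.3]
grasp_force: 77.6
```

>>> {"op": "step_hand", "data": {"moves": [{"jaw":0.015,"xyz":[0,0,0.002]},{"jaw":0.015,"xyz":[0,0,0.004]},{"jaw":0.015,"xyz":[0,0,0.006]},{"jaw":0.015,"xyz":[0,0,0.008]},{"jaw":0.015,"xyz":[0,0,0.01]},{"jaw":0.015,"xyz":[0,0,0.012]}], "only": "ee_pos|force"}}

```text
ee_pos: [0.5366, 0.1643, 0.1657]
wrist_force: [-1.0, -0.4, -1.8]
grasp_force: 77.7
```

>>> {"op": "step_hand", "data": {"moves": [{"jaw":0.015,"xyz":[0,0,0.002]},{"jaw":0.015,"xyz":[0,0,0.004]},{"jaw":0.015,"xyz":[0,0,0.006]},{"jaw":0.015,"xyz":[0,0,0.008]},{"jaw":0.015,"xyz":[0,0,0.01]}], "only": "ee_pos|force"}}

```text
ee_pos: [0.5366, 0.1643, 0.1557]
wrist_force: [-1.9, 0.1, -2.7]
grasp_force: 77.7
```

>>> {"op": "step_hand", "data": {"moves": [{"jaw":0.015,"xyz":[0,0,0.001]},{"jaw":0.015,"xyz":[0,0,0.002]},{"jaw":0.015,"xyz":[0,0,0.003]},{"jaw":0.015,"xyz":[0,0,0.004]},{"jaw":0.015,"xyz":[0,0,0.004]}], "only": "ee_pos|force"}}

```text
ee_pos: [0.5365, 0.1642, 0.1517]
wrist_force: [-0.7, -0.8, -4.1]
grasp_force: 77.4
```

>>> {"op": "step_hand", "data": {"moves": [{"jaw":0.015,"xyz":[0,0,0.001]},{"jaw":0.015,"xyz":[0,0,0.002]},{"jaw":0.015,"xyz":[0,0,0.002]}], "only": "ee_pos|force"}}

```text
ee_pos: [0.5365, 0.1642, 0.1497]
wrist_force: [-1.8, -0.1, -4.4]
grasp_force: 77.4
```

>>> {"op": "step_hand", "data": {"moves": [{"jaw":0.015,"xyz":[0,0,0.001]},{"jaw":0.015,"xyz":[0,0,0.002]},{"jaw":0.015,"xyz":[0,0,0.002]}], "only": "ee_pos|force"}}

```text
ee_pos: [0.537, 0.1643, 0.1477]
wrist_force: [0.3, -0.1, -5.5]
grasp_force: 77.2
```

>>> {"op": "step_hand", "data": {"moves": [{"jaw":0.015,"xyz":[0,0,0.001]},{"jaw":0.015,"xyz":[0,0,0.002]},{"jaw":0.015,"xyz":[0,0,0.003]},{"jaw":0.015,"xyz":[0,0,0.003]}], "only": "ee_pos|force"}}

```text
ee_pos: [0.5367, 0.1643, 0.1448]
wrist_force: [-0.2, -0.6, -3.6]
grasp_force: 77.4
```

>>> {"op": "step_hand", "data": {"moves": [{"jaw":0.015,"xyz":[0,0,0.001]},{"jaw":0.015,"xyz":[0,0,0.002]},{"jaw":0.015,"xyz":[0,0,0.003]},{"jaw":0.015,"xyz":[0,0,0.003]}], "only": "ee_pos|force"}}

```text
ee_pos: [0.5369, 0.1644, 0.1423]
wrist_force: [-0.5, -0.9, -0.1]
grasp_force: 78.0
```

>>> {"op": "step_hand", "data": {"moves": [{"jaw":0.015,"xyz":[0,0,0.0005]},{"jaw":0.015,"xyz":[0,0,0.001]},{"jaw":0.015,"xyz":[0,0,0.001]},{"jaw":0.015,"xyz":[0,0,0.001]}], "only": "ee_pos|force"}}

```text
ee_pos: [0.537, 0.1644, 0.1414]
wrist_force: [-0.3, 0.2, 5.1]
grasp_force: 78.5
```

Stiffness of about 5 N/mm suggests the pad. I'll lift a little and weigh it: about −7 N means all three collars are on.

>>> {"op": "step_hand", "data": {"moves": [{"jaw":0.015,"xyz":[0,0,-0.001]},{"jaw":0.015,"xyz":[0,0,-0.003]},{"jaw":0.015,"xyz":[0,0,-0.005]},{"jaw":0.015,"xyz":[0,0,-0.008]},{"jaw":0.015,"xyz":[0,0,-0.012]},{"jaw":0.015,"xyz":[0,0,-0.016]},{"jaw":0.015,"xyz":[0,0,-0.016]}], "only": "ee_pos|force"}}

```text
ee_pos: [0.5366, 0.1643, 0.1572]
wrist_force: [0.2, -0.9, -7.1]
grasp_force: 77.5
```

```bash
python3 - <<'E'
from h import *
F=[]
for _ in range(5): F.append(get_state()["wrist_force"]);eyes.grab_frame("scene")
print(np.mean(F,0))
E
```

```text
[-0.11411939 -0.36826632 -6.99789728]
```

>>> {"op": "step_hand", "data": {"moves": [{"jaw":0.015,"xyz":[0,0,-0.006]},{"jaw":0.015,"xyz":[0,0,-0.016]},{"jaw":0.015,"xyz":[0,0,-0.028]},{"jaw":0.015,"xyz":[0,0,-0.04]},{"jaw":0.015,"xyz":[0,0,-0.052]},{"jaw":0.015,"xyz":[0,0,-0.064]},{"jaw":0.015,"xyz":[0,0,-0.076]},{"jaw":0.015,"xyz":[0,0,-0.088]},{"jaw":0.015,"xyz":[0,0,-0.098]},{"jaw":0.015,"xyz":[0,0,-0.103]},{"jaw":0.015,"xyz":[0,0,-0.103]}], "only": "ee_pos|force"}}

```text
ee_pos: [0.5371, 0.1644, 0.2608]
wrist_force: [0.6, -0.2, -6.3]
grasp_force: 77.4
```

```bash
python3 - <<'E'
from h import *
f=eyes.grab_frame("scene");cv2.imwrite("pics/up.png",cv2.convertScaleAbs(cv2.resize(f["color"][180:300,290:450],(640,480),interpolation=cv2.INTER_CUBIC),alpha=1.8,beta=15))
E
```

```text
(no output)
```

View pics/up.png

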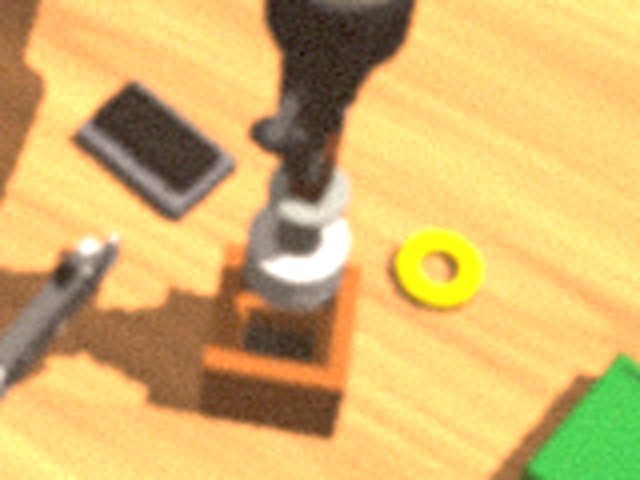

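The picture shows all three collars on the skewer (crop (298,262)) and the keeper well empty. Now return to the fork entry point.

>>> {"op": "step_hand", "data": {"moves": [{"jaw":0.015,"xyz":[-0.01,-0.002,0]},{"jaw":0.015,"xyz":[-0.03,-0.006,0]},{"jaw":0.015,"xyz":[-0.06,-0.012,0]},{"jaw":0.015,"xyz":[-0.1,-0.02,0]},{"jaw":0.015,"xyz":[-0.14,-0.028,0]},{"jaw":0.015,"xyz":[-0.18,-0.036,0]},{"jaw":0.015,"xyz":[-0.22,-0.044,0]},{"jaw":0.015,"xyz":[-0.26,-0.052,0]},{"jaw":0.015,"xyz":[-0.3,-0.06,0]},{"jaw":0.015,"xyz":[-0.34,-0.067,0]},{"jaw":0.015,"xyz":[-0.37,-0.073,0]},{"jaw":0.015,"xyz":[-0.385,-0.076,0]}], "only": "ee_pos|force"}}

```text
ee_pos: [0.4658, -0.2251, 0.2594]
wrist_force: [0.5, 0.0, -6.8]
grasp_force: 77.4
```

>>> {"op": "step_hand", "data": {"moves": [{"jaw":0.015,"xyz":[-0.006,-0.001,0.004]},{"jaw":0.015,"xyz":[-0.0097,-0.0018,0.01]},{"jaw":0.015,"xyz":[-0.0097,-0.0018,0.015]},{"jaw":0.015,"xyz":[-0.0097,-0.0018,0.015]},{"jaw":0.015,"xyz":[-0.0097,-0.0018,0.015]},{"jaw":0.015,"xyz":[-0.0097,-0.0018,0.015]}], "only": "clock|ee_pos|rot|force"}}

```text
clock: 17.9
ee_pos: [0.4659, -0.231, 0.2451]
tool_rot: [3.141, 0.0, 1.589]
wrist_force: [0.4, 0.3, -5.9]
grasp_force: 77.4
```

```bash
python3 -c "
from h import *
delta([.4652,-.2305,.245],np.radians(91))"
```

```text
pos [ 0.4659 -0.231   0.2451] rot [3.1413e+00 1.0000e-04 1.5890e+00] F [ 0.41  0.33 -5.88] delta [ 0.0005 -0.0007  0.0001] turn 0.0007 t 17.9
```

>>> {"op": "step_hand", "data": {"moves": [{"jaw":0.015,"xyz":[0,0.006,0]},{"jaw":0.015,"xyz":[0,0.014,0]},{"jaw":0.015,"xyz":[0,0.022,0]},{"jaw":0.015,"xyz":[0,0.03,0]},{"jaw":0.015,"xyz":[0,0.038,0]},{"jaw":0.015,"xyz":[0,0.046,0]},{"jaw":0.015,"xyz":[0,0.054,0]},{"jaw":0.015,"xyz":[0,0.062,0]},{"jaw":0.015,"xyz":[0,0.07,0]},{"jaw":0.015,"xyz":[0,0.077,0]},{"jaw":0.015,"xyz":[0,0.08,0]},{"jaw":0.015,"xyz":[0,0.08,0]}], "only": "clock|ee_pos|rot|force"}}

```text
clock: 19.1
ee_pos: [0.5459, -0.2303, 0.2449]
tool_rot: [-3.142, 0.0, 1.588]
wrist_force: [-0.2, 0.8, -6.3]
grasp_force: 77.5
```

```bash
python3 -c "
from h import *
delta([.5455,-.2302,.217],np.radians(91))"
```

```text
pos [ 0.5459 -0.2303  0.2449] rot [-3.1416e+00  1.0000e-04  1.5881e+00] F [-0.2   0.8  -6.34] delta [ 0.0001 -0.0004  0.0279] turn -0.0002 t 19.1
```

>>> {"op": "step_hand", "data": {"moves": [{"jaw":0.015,"xyz":[0,0,0.003]},{"jaw":0.015,"xyz":[0,0,0.006]},{"jaw":0.015,"xyz":[0,0,0.008]},{"jaw":0.015,"xyz":[0,0,0.01]},{"jaw":0.015,"xyz":[0,0,0.012]},{"jaw":0.015,"xyz":[0,0,0.014]},{"jaw":0.015,"xyz":[0,0,0.014]}], "only": "ee_pos|force"}}

```text
ee_pos: [0.5453, -0.2302, 0.2306]
wrist_force: [-0.1, -0.0, -6.9]
grasp_force: 77.5
```

>>> {"op": "step_hand", "data": {"moves": [{"jaw":0.015,"xyz":[0,0,0.002]},{"jaw":0.015,"xyz":[0,0,0.004]},{"jaw":0.015,"xyz":[0,0,0.006]},{"jaw":0.015,"xyz":[0,0,0.008]},{"jaw":0.015,"xyz":[0,0,0.009]},{"jaw":0.015,"xyz":[0,0,0.01]},{"jaw":0.015,"xyz":[0,0,0.01]}], "only": "ee_pos|force"}}

```text
ee_pos: [0.5455, -0.2303, 0.2208]
wrist_force: [-1.1, -0.6, -6.8]
grasp_force: 77.4
```

>>> {"op": "step_hand", "data": {"moves": [{"jaw":0.015,"xyz":[0,0,0.001]},{"jaw":0.015,"xyz":[0,0,0.002]},{"jaw":0.015,"xyz":[0,0,0.0025]},{"jaw":0.015,"xyz":[0,0,0.003]},{"jaw":0.015,"xyz":[0,0,0.003]}], "only": "ee_pos|force"}}

```text
ee_pos: [0.5455, -0.2303, 0.2179]
wrist_force: [0.3, -0.1, -6.1]
grasp_force: 77.4
```

>>> {"op": "step_hand", "data": {"moves": [{"jaw":0.015,"xyz":[0,0,0.0005]},{"jaw":0.015,"xyz":[0,0,0.001]},{"jaw":0.015,"xyz":[0,0,0.001]}], "only": "ee_pos|force"}}

```text
ee_pos: [0.5456, -0.2304, 0.2173]
wrist_force: [-1.9, -0.4, -4.4]
grasp_force: 77.8
```

>>> {"op": "step_hand", "data": {"moves": [{"jaw":0.015,"xyz":[0,0,0.0003]},{"jaw":0.015,"xyz":[0,0,0.0006]},{"jaw":0.015,"xyz":[0,0,0.0006]}], "only": "ee_pos|force"}}

```text
ee_pos: [0.5456, -0.2304, 0.2172]
wrist_force: [-3.3, 3.4, 4.0]
grasp_force: 78.7
```

Seated softly. Ease the grip, then open.

>>> {"op": "step_hand", "data": {"moves": [{"jaw":0.02},{"jaw":0.022},{"jaw":0.024},{"jaw":0.028},{"jaw":0.034},{"jaw":0.045},{"jaw":0.06},{"jaw":0.075},{"jaw":0.085},{"jaw":0.085}], "grip_force": 20}}

```text
clock: 22.6
ee_pos: [0.5455, -0.2303, 0.2163]
tool_rot: [-3.142, 0.0, 1.588]
wrist_force: [0.4, -1.0, -0.2]
finger_gap: 0.0851
grasp_force: 0.0
```

>>> {"op": "step_hand", "data": {"moves": [{"jaw":0.085,"xyz":[0,0,-0.005]},{"jaw":0.085,"xyz":[0,0,-0.015]},{"jaw":0.085,"xyz":[0,0,-0.03]},{"jaw":0.085,"xyz":[0,0,-0.05]},{"jaw":0.085,"xyz":[0,0,-0.075]},{"jaw":0.085,"xyz":[0,0,-0.1]},{"jaw":0.085,"xyz":[0,0,-0.12]},{"jaw":0.085,"xyz":[0,-0.03,-0.12]},{"jaw":0.085,"xyz":[0.03,-0.06,-0.12]},{"jaw":0.085,"xyz":[0.07,-0.08,-0.12]},{"jaw":0.085,"xyz":[0.11,-0.08,-0.12]},{"jaw":0.085,"xyz":[0.15,-0.08,-0.12]}], "only": "clock|ee_pos|force"}}

```text
clock: 23.8
ee_pos: [0.4623, -0.0807, 0.3377]
wrist_force: [0.9, 0.5, 0.2]
grasp_force: 0.0Traceback (most recent call last):
```

```bash
python3 - <<'E'
from h import *
f=eyes.grab_frame("top");g=eyes.grab_frame("scene")
c=lambda im,x,y,w,h:cv2.resize(im[y:y+h,x:x+w],(400,400),interpolation=cv2.INTER_CUBIC)
cv2.imwrite("pics/end.png",cv2.convertScaleAbs(np.hstack([c(f["color"],355,130,80,80),c(g["color"],180,120,100,100)]),alpha=1.7,beta=15))
q=cv2.cvtColor(f["color"],cv2.COLOR_BGR2HSV);m=((q[...,1]<70)&(q[...,2]>110)).astype(np.uint8)*255
print(circ(cast(f,hull(m,(398,177),16),.206)))
E
```

```text
  File "<stdin>", line 6, in <module>
  File "h.py", line 12, in hull
    return cv2.convexHull(max(cs,key=cv2.contourArea)).reshape(-1,2)
                          ~~~^^^^^^^^^^^^^^^^^^^^^^^^
ValueError: max() iterable argument is empty
```

View pics/end.png

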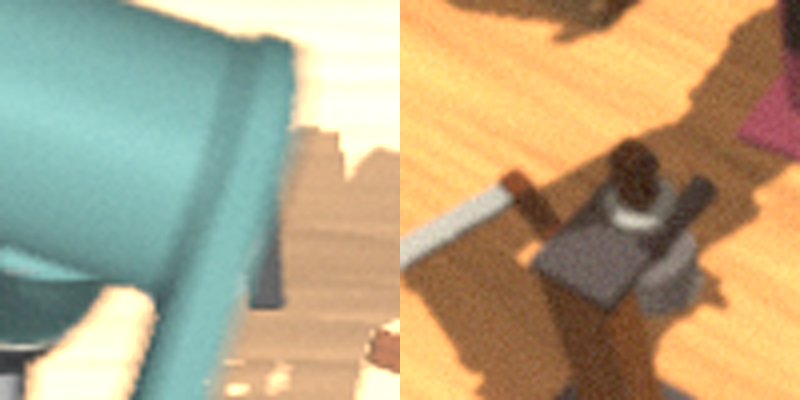

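The scene half shows the skewer upright in the fork (flange at crop (640,205)), with the collars hanging below the tines at (672,268). The gripper is clear.

>>> {"op": "step_hand", "data": {"moves": [{"jaw":0.085,"xyz":[0.04,0,0]},{"jaw":0.085,"xyz":[0.08,0,0]},{"jaw":0.085,"xyz":[0.08,0,0]},{"jaw":0.085,"xyz":[0.08,0,0]},{"jaw":0.085,"xyz":[0.08,0,0]}], "only": "clock|force"}}

```text
clock: 24.4
wrist_force: [-0.1, -0.1, -0.1]
grasp_force: 0.0
```

```bash
python3 -c "
from cell import job
print(job.hand_in())"
```

```text
the job is handed in; nothing more can be done
None
```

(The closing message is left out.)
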